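# Push two sample tins home in the stop strip

## Robot

A 6-joint arm with a two-finger parallel gripper is mounted at the origin on a cart in front of the work surface, level with it; the furniture and walls round the work are solid. World frame = base frame: x ahead of the robot, y to its left, z up, the work surface at z = 0. Lengths are in m, angles in degrees, forces in N, time in s.
With the tool pointing down it reaches from about 0.375 to 0.9 m from the base axis. Payload 3.1 kg.
Tool frame: the origin (TCP) lies between the finger pads, 19 mm behind the fingertips; this is the grasp point; z points along the fingers, y is the line along which they close (so a half turn about z gives the same grasp; the last joint's range is limited). The gripper opens to 87 mm and grips with 3 to 60 N. Pads are 19 mm wide; open, the fingers measure 117 mm over their backs; the gripper's body (75 mm by 190 mm) begins 51 mm behind the grasp point.
Start: joints at [60.361, 30.224, 82.088, -0, 67.689, -10.227], TCP at [0.208, 0.589, 0.241] pointing down, gripper open.
Joint ranges: [-176.69, 176.69], [-43.24, 126.21], [12.49, 139.97], [-82, 262], [0, 151.66], [-163.58, 163.58]. Speed limits (degrees/s): [159.86, 159.86, 180, 180, 180, 180].

## Interface

Orientations are given as a 3x3 rotation matrix whose columns are the frame's x, y, z axes.
In Python, from rig import * gives the robot as it stands.
- The arm moves only by the tool step_arm, never from a script. Its argument "targets" is a list of rows, each a list of 5 numbers: the opening, from -1 (shut) to 1 (fully open), then the shift along the world's x, y, z normalised to -1 to 1, where 1 is 0.25 m, then the turn about the world's z normalised to -1 to 1, where 1 is 180 degrees. In form: [[fingers, x, y, z, turn], ...]. A call has 1 to 20 rows; each row is the pose to reach, as a shift and turn from the pose commanded when the call began, turning the shorter way round; what a row does not reach only later rows make up. A row lasts 1/10 s, in which the tool goes at most 50 mm and 8.59 degrees, less where a joint would pass 70% of its speed; a pose out of reach is approached as far as the arm can. A call with a number of a shift or a turn outside -1 to 1 is refused whole. A call with a gripper value outside its range is refused whole. The fingers move at their own pace and stop on an object; the grip force is fixed at half the most. Time passes only in rows, so rows that repeat a pose let the fingers close. It gives the time, the measured TCP pose, the force, the opening and the grip force at its end, in the units of the state.
- read_state(): the state, without advancing time (a new reading comes with each control period).
- capture(name): name is "side" or "top"; returns a dict with "color" (420x560x3 uint8, red, green, blue), "mtx" (3x3 intrinsics, pixels), "k1" (the pictures are not rectified: a ray, as slopes to the right and down, at radius r is drawn at 1 + k1 r^2 times it, then the intrinsics apply), "pose" (4x4, takes a point from camera to world coordinates). Camera axes: x right, y down, z forward; pixel columns grow to the right and rows downward; lengths in m; the calibration is good to about 2 mm. A picture is of the moment at which its call begins. There is no depth.
- hand_in(): hands the job in; it is judged then, once.
The state is a dict: "time_s": time; "joint_positions": joint angles; "qvel": joint speeds; "tau": joint torques, N m; "position": TCP position; "tcp_rot": TCP orientation; "force": force on the tool from outside, world axes, zero at the start; "moment": the same for the moment, N m; "opening": opening from 0.0 (shut) to 1.0 (fully open); "grasp_force": force on a finger pad.
Only numpy, scipy, OpenCV 4.12 (cv2) and the standard library are available. Lean on these libraries where they do the work, as an engineer would, in place of code of your own. Each camera call takes 0.05 s, during which the arm holds its last target. There are 200 camera calls.

## Task

Push the two small sample tins along the worktop into the two V-shaped notches of the folded metal stop strip, one tin in each notch (either way round), until each sits fully home against both faces of its notch. Only push them from outside with the fingers: do not lift or tip them and do not put the gripper over or into a tin to grip it. Leave the large tin, the brass weight and the beaker where they stand.

Things in the scene. Friction and masses are not known exactly. Their poses are not given: they have to be found in the camera images.
- small_tin_1: small round open steel sample tin, 57 mm diameter, 34 mm high, 111 g give or take 40 percent, nearly full of hard black bitumen; stands upright and slides on the worktop; origin at the centre of its underside, z up. The two are interchangeable; they start 70 to 95 mm in front of the seats and up to 30 mm aside.
- small_tin_2: small round open steel sample tin, 57 mm diameter, 34 mm high, 138 g give or take 40 percent, nearly full of hard black bitumen; stands upright and slides on the worktop; origin at the centre of its underside, z up. The two are interchangeable; they start 70 to 95 mm in front of the seats and up to 30 mm aside.
- stop_strip: folded aluminium strip, 200 mm long, 24 mm high, 4 mm thick, fixed to the worktop. Origin on the worktop, mid-length, in the plane of its front flats; x points away from the robot into the notches (the way to push a tin home), y left along the strip, z up. Two 90 degree V notches at y = +50 and -50 mm, open to -x, 60 mm wide, 30 mm deep; a small tin's back half stays out in front
- seat_left (a point): point on the worktop in the left notch (local y = +50 mm) where the centre of a small tin's underside lies when the tin is home and touches both faces; 40 mm in front of the bottom of the notch, 10 mm in front of the strip's flats (local x = -10 mm), axes as the strip's
- seat_right (a point): point on the worktop in the right notch (local y = -50 mm) where the centre of a small tin's underside lies when the tin is home and touches both faces; 40 mm in front of the bottom of the notch, 10 mm in front of the strip's flats (local x = -10 mm), axes as the strip's
- large_tin: larger tin of the same kind, 71 mm diameter, 45 mm high, beside the small ones or the strip; origin at the centre of its underside. A bystander, to be left where it stands.
- weight: brass weight with a knob, 29 mm diameter, 51 mm high, beside the small tins or the strip; origin at the centre of its underside. A bystander, to be left where it stands.
- beaker: small clear glass beaker, 53 mm diameter, 66 mm high, beside the small tins or the strip; origin at the centre of its underside. A bystander, to be left where it stands.
Things that resemble listed ones, but are neither listed nor needed, are in the scene too. Leave any pink or purple look-alike of the small_tin_1 alone.

How it is judged (in metres and radians):
At the end, for the whole second after the job is handed in: One small tin stands in each notch, its centre within 5 mm of that notch's seat, upright on the worktop (underside below 4 mm, tilt under 0.06 rad) and at rest; the large tin, weight and beaker are within 10 mm of where they stood (((horizontal distance between small_tin_1 and seat_left below 0.005 m and horizontal distance between small_tin_2 and seat_right below 0.005 m) or (horizontal distance between small_tin_1 and seat_right below 0.005 m and horizontal distance between small_tin_2 and seat_left below 0.005 m)) and linear speed of each of small_tin_1, small_tin_2 below 0.01 m/s and height (world z) of each of small_tin_1, small_tin_2 below 0.004 m and angle between each of small_tin_1, small_tin_2's own z axis and vertical below 0.06 rad and distance of each of large_tin, weight, beaker from where it was at the start of the episode below 0.01 m); the robot touches nothing.
It fails at once if a small tin is lifted (8 mm) or tipped (0.2 rad) (height (world z) of any of small_tin_1, small_tin_2 above 0.008 m or angle between any of small_tin_1, small_tin_2's own z axis and vertical above 0.2 rad).
It fails at once if the gripper is lowered over or into a small tin as if to grip it (TCP below 50 mm and within 18 mm of the tin's axis) ((height (world z) of the grasp point below 0.05 m and horizontal distance between the grasp point and small_tin_1 below 0.018 m) or (height (world z) of the grasp point below 0.05 m and horizontal distance between the grasp point and small_tin_2 below 0.018 m)).
It fails at once if the large tin, the weight or the beaker is moved by 10 mm or more (distance of any of large_tin, weight, beaker from where it was at the start of the episode above 0.01 m).
It also fails if it takes over 42 s, if anything falls off the work surface, if the arm or the gripper's body presses on something with over 40 N, if the wrist force passes 120 N, or if a joint passes its speed limit or range.

## Working session

There is one attempt and no reset: what is moved stays moved. The work goes in short steps, Python scripts to look and compute and a tool call to move; the robot and the scene stay as the last step left them, time stands still between calls to the robot, and variables do not carry over. Pictures are saved under pics/ and viewed, at most 10 in all, crops included, and the job is handed in when it is done.

Besides the shell and the picture viewer there is one more tool, called in YAML: its name, and indented under it one key for each argument. step_arm: Moves the arm, as the interface text tells. Scaled input: -1 to 1 covers 0.25 m each way for a shift and 180 degrees each way for a turn. Its arguments: {"type":"object","properties":{"targets":{"type":"array","items":{"type":"array","items":{"type":"number"}}}},"required":["targets"]}

```bash
mkdir -p pics; cat > h.py <<'E'
import numpy as np, cv2
from rig import *
def grab(n,f):
    c=capture(n); cv2.imwrite('pics/'+f+'.png',c['color'][:,:,::-1]); np.savez('pics/'+f+'.npz',**c); return c
def ray(c,u,v):
    k=np.array([c['k1'],0,0,0],float)
    p=cv2.undistortPoints(np.array([[[u,v]]],float),c['mtx'],k)[0,0]
    P=c['pose']; return P[:3,3],P[:3,:3]@np.array([p[0],p[1],1])
def onplane(c,u,v,z):
    o,d=ray(c,u,v); return o+d*(z-o[2])/d[2]
def proj(c,X):
    P=c['pose']; q=P[:3,:3].T@(np.array(X)-P[:3,3]); k=np.array([c['k1'],0,0,0],float)
    return cv2.projectPoints(q.reshape(1,1,3),np.zeros(3),np.zeros(3),c['mtx'],k)[0].ravel()
E
python3 - <<'E'
from h import *
for n in('top','side'):
    c=grab(n,n+'0'); print(n,c['k1'],c['mtx'].round(1).tolist(),c['pose'].round(3).tolist())
s=read_state(); print(s['time_s'],s['position'],s['tcp_rot'],s['force'])
E
```

```text
top -0.10659385241495938 [[385.1, 0.0, 279.7], [0.0, 385.1, 205.9], [0.0, 0.0, 1.0]] [[-0.021, -0.982, 0.187, 0.375], [-1.0, 0.02, -0.008, 0.187], [0.004, -0.187, -0.982, 0.891], [0.0, 0.0, 0.0, 1.0]]
side -0.01075335426664838 [[542.4, 0.0, 277.1], [0.0, 542.4, 208.8], [0.0, 0.0, 1.0]] [[-1.0, 0.022, -0.01, 0.531], [0.017, 0.374, -0.927, 1.318], [-0.016, -0.927, -0.374, 0.501], [0.0, 0.0, 0.0, 1.0]]
0.1 [0.20738204 0.58894298 0.24039026] [[-9.43155768e-01  3.32349677e-01 -9.42793634e-04]
 [ 3.32350845e-01  9.43154354e-01 -1.66720944e-03]
 [ 3.35103403e-04 -1.88577646e-03 -9.99998166e-01]] [-0.13784191 -0.37076805  0.03572068]
```

View pics/top0.png

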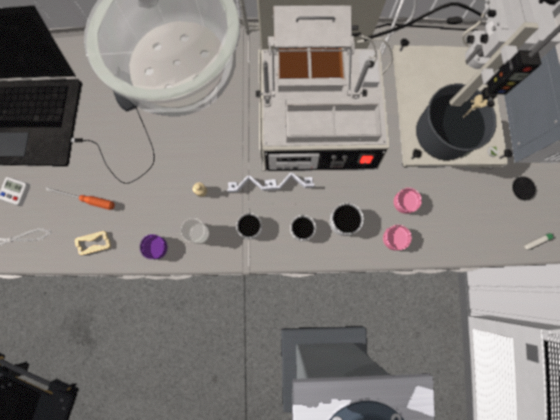

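View pics/side0.png

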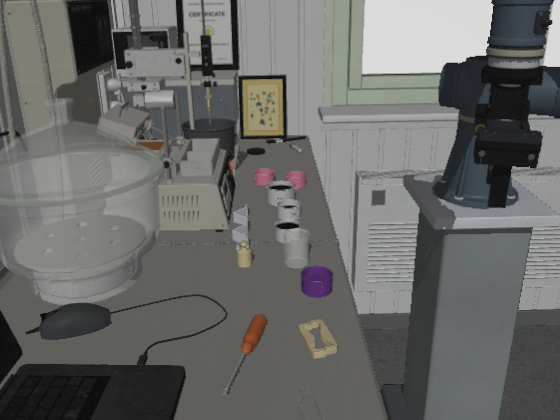

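Top view: black-filled tins at (249,226) and (303,228), plus a bigger one at (347,219), which is the large tin. The white folded strip runs from (229,186) to (313,183). The beaker is at (195,231) and the weight at (199,188). Two pink look-alikes and a purple one are not to be touched. I'll confirm with a crop and measure.

```bash
python3 - <<'E'
from h import *
im=cv2.imread('pics/top0.png'); x0,y0,x1,y1=180,165,380,285
cv2.imwrite('pics/crop0.png',cv2.resize(im[y0:y1,x0:x1],None,fx=4,fy=4,interpolation=cv2.INTER_CUBIC))
t=dict(np.load('pics/top0.npz')); s=dict(np.load('pics/side0.npz'))
g=cv2.cvtColor(im,cv2.COLOR_BGR2GRAY)
def blobs(m,amin):
    n,_,st,ce=cv2.connectedComponentsWithStats(m.astype(np.uint8)); return [(ce[i],st[i]) for i in range(1,n) if st[i][4]>amin]
for c,b in blobs((g<45),150):
    if 230<c[0]<380 and 200<c[1]<260: print('black top',c.round(1),b,onplane(t,*c,0.028).round(4))
gs=cv2.cvtColor(cv2.imread('pics/side0.png'),cv2.COLOR_BGR2GRAY)
for c,b in blobs((gs<50),25):
    if 255<c[0]<320 and 170<c[1]<260: print('black side',c.round(1),b,onplane(s,*c,0.028).round(4))
m=(g>150); 
for c,b in blobs(m,40):
    if 220<c[0]<330 and 165<c[1]<260: print('bright',c.round(1),b)
E
```

```text
black top [346.6 218.5] [334 206  26  26 543] [0.5073 0.0285 0.028 ]
black top [248.6 225.3] [239 215  21  21 334] [0.4964 0.2516 0.028 ]
black top [302.5 227.5] [293 218  20  20 320] [0.4889 0.1298 0.028 ]
black side [280.  187.2] [270 186  21   4  60] [ 0.5086 -0.0039  0.028 ]
black side [287.2 225.5] [277 223  22   6 100] [0.4985 0.2428 0.028 ]
```

View pics/crop0.png

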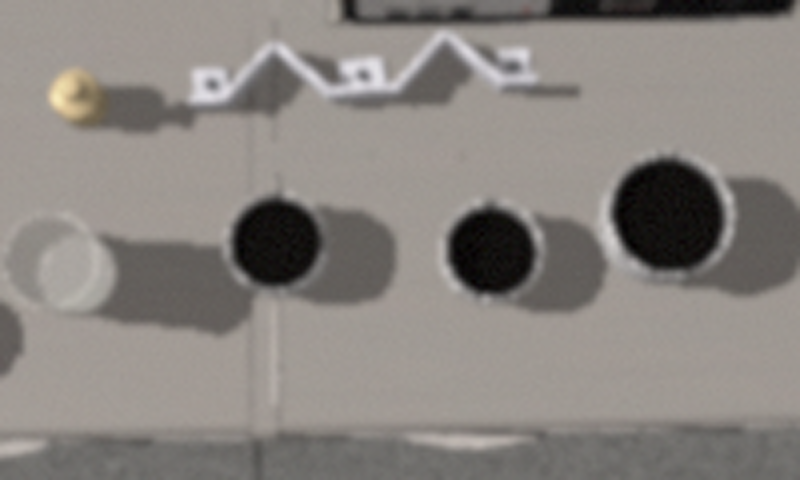

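The crop confirms that crop (275,242) and (490,250) are the two small tins: equal size, black filling. The one at (668,215) is the larger. The strip's apexes are at crop (275,42) and (445,36). Next I'll compute the seats, check heights from two views, and locate the bystanders.

```bash
python3 - <<'E'
from h import *
t=dict(np.load('pics/top0.npz')); s=dict(np.load('pics/side0.npz'))
f=lambda X,Y,z: onplane(t,X/4+180-.375,Y/4+165-.375,z)[:2]
F=np.array([f(*p,.024) for p in [(190,105),(228,104),(330,98),(397,94),(510,84),(535,82)]])
A=np.array([f(*p,.024) for p in [(275,42),(445,36)]])
print('flats',F.round(4).tolist(),'len',np.linalg.norm(F[0]-F[-1]),'apex',A.round(4).tolist(),np.linalg.norm(A[0]-A[1]))
a,b=np.polyfit(F[:,1],F[:,0],1); yl=np.array([a,1])/np.hypot(a,1); xl=np.array([yl[1],-yl[0]])
mid=(A[0]+A[1])/2; o=np.array([a*mid[1]+b,mid[1]]); print('apex depth',(mid-o)@xl,'yaw',np.degrees(np.arctan2(xl[1],xl[0])))
org=mid-35.7e-3*xl; print('org from apex',org,'from ends',(F[0]+F[-1])/2)
yA=(A[0]-A[1])/np.linalg.norm(A[0]-A[1]); print('yaw apex',np.degrees(np.arctan2(-yA[0],yA[1])))
for sg in(1,-1): print('seat',sg,(org+.05*sg*yl-.01*xl).round(4))
for n,p in dict(L=(275,242),R=(492,251),big=(668,215)).items(): print(n,f(*p,.030).round(4),'wide34',f(*p,.034).round(4))
print('weight top',f(78,92,.05),f(85,105,.02),'beaker base',f(75,270,0),'rim',f(50,260,.066))
print('edge',f(275,433,0))
# two-view heights: rim centres seen in side (bright-rim mask)
g=cv2.imread('pics/side0.png')[165:275,215:325]; cv2.imwrite('pics/sidecrop.png',cv2.resize(g,None,fx=5.4,fy=5.4,interpolation=cv2.INTER_CUBIC))
for n,q in dict(L=f(275,242,.034),R=f(492,251,.034)).items():
    for z in(0,.034): print(n,z,'side px predicted',proj(s,[*q,z]).round(1))
for A_ in A: print('apex side pred',[proj(s,[*A_,z]).round(1).tolist() for z in(0,.024)])
E
```

```text
flats [[0.5784, 0.3011], [0.5785, 0.2791], [0.5808, 0.22], [0.5824, 0.1813], [0.587, 0.1156], [0.5879, 0.1011]] len 0.20029325357197275 apex [[0.615, 0.2517], [0.6165, 0.1525]] 0.09916490881750512
apex depth 0.03336293949734447 yaw 2.8162074088349556
org from apex [0.58011708 0.20035863] from ends [0.58314126 0.201098  ]
yaw apex 0.8950079001466329
seat 1 [0.5677 0.2498]
seat -1 [0.5726 0.1499]
L [0.4966 0.2519] wide34 [0.4961 0.2516]
R [0.4889 0.1297] wide34 [0.4884 0.1299]
big [0.5073 0.0289] wide34 [0.5067 0.0296]
weight top [0.58120711 0.36114815] [0.58067199 0.36309178] beaker base [0.48660621 0.37140365] rim [0.48404965 0.37150333]
edge [0.39048315 0.25509814]
L 0 side px predicted [288.6 238.9]
L 0.034 side px predicted [288.4 224.6]
R 0 side px predicted [289.9 217.1]
R 0.034 side px predicted [289.8 203.8]
apex side pred [[233.8, 240.1], [233.2, 230.0]]
apex side pred [[235.5, 222.0], [235.0, 212.5]]
```

View pics/sidecrop.png

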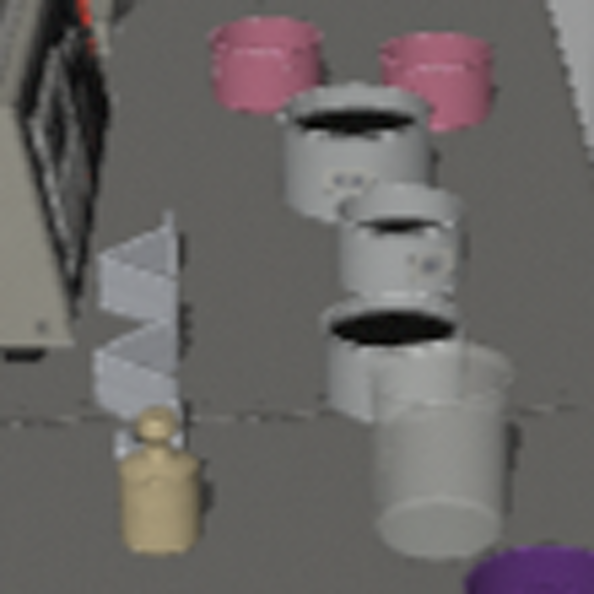

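Predicted rim positions in the side view match the picture within about 1 px (L (287.4,225), R (289.4,204.4)), so the 34 mm height checks out. The strip measures 200 mm long with 99 mm between apexes, also consistent. Seats come out at about (0.568,0.250) and (0.572,0.150). My plan is to part the fingers about 35 mm so they cradle each tin's back at TCP z≈0.028 and push +x, doing the left tin first.

step_arm:
  targets:
    - [-0.2, 0.48, -0.68, 0, 0.117]
    - [-0.2, 0.48, -0.68, 0, 0.117]
    - [-0.2, 0.48, -0.68, 0, 0.117]
    - [-0.2, 0.48, -0.68, 0, 0.117]
    - [-0.2, 0.48, -0.68, 0, 0.117]
    - [-0.2, 0.48, -0.68, 0, 0.117]

```text
time_s: 0.7
position: [0.3286, 0.4181, 0.2411]
tcp_rot: [[-1.0, -0.025, -0.001], [-0.025, 1.0, -0.0], [0.001, -0.0, -1.0]]
force: [0.1, 0.5, -0.4]
opening: 0.543
grasp_force: 0.0
```

step_arm:
  targets:
    - [-0.2, 0.432, -0.668, -0.4, 0]
    - [-0.2, 0.432, -0.668, -0.4, 0]
    - [-0.2, 0.432, -0.668, -0.4, 0]
    - [-0.2, 0.432, -0.668, -0.4, 0]
    - [-0.2, 0.432, -0.668, -0.4, 0]
    - [-0.2, 0.432, -0.668, -0.4, 0]
    - [-0.2, 0.432, -0.668, -0.4, 0]

```text
time_s: 1.4
position: [0.4353, 0.2537, 0.141]
tcp_rot: [[-1.0, -0.029, -0.001], [-0.029, 1.0, 0.001], [0.001, 0.001, -1.0]]
force: [-0.7, 0.6, 0.6]
opening: 0.4
grasp_force: 0.0
```

step_arm:
  targets:
    - [-0.2, 0, -0.006, -0.2, 0]
    - [-0.2, 0, -0.006, -0.34, 0]
    - [-0.2, 0, -0.006, -0.452, 0]
    - [-0.2, 0, -0.006, -0.452, 0]
    - [-0.2, 0, -0.006, -0.452, 0]

```text
time_s: 1.9
position: [0.4352, 0.2525, 0.0288]
tcp_rot: [[-1.0, -0.031, 0.0], [-0.031, 1.0, 0.0], [-0.0, 0.0, -1.0]]
force: [0.3, 0.5, 0.8]
opening: 0.399
grasp_force: 0.0
```

```bash
python3 - <<'E'
from h import *
s=read_state(); print(s['time_s'],s['position'],s['force'])
c=grab('top','t1'); cv2.imwrite('pics/t1c.png',cv2.resize(c['color'][165:285,180:380,::-1],None,fx=4,fy=4,interpolation=cv2.INTER_CUBIC))
E
```

```text
1.9 [0.43523924 0.25250819 0.02879721] [0.260158   0.46257722 0.82569544]
```

View pics/t1c.png

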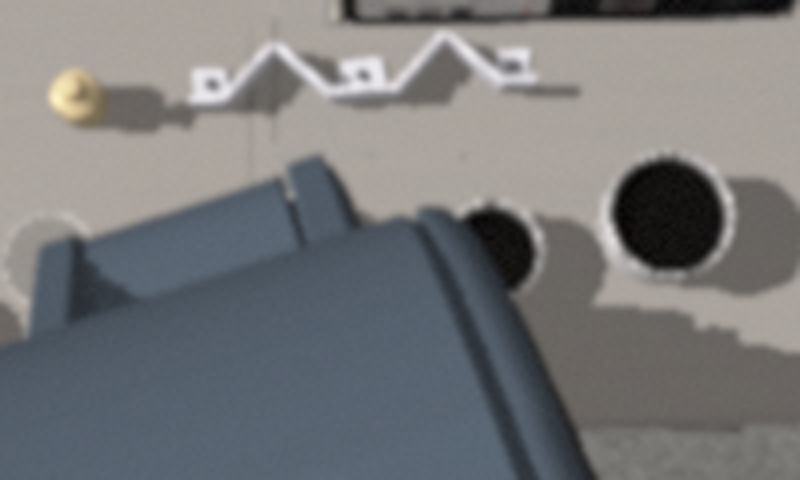

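The arm hides the left tin in this view, and nothing has been displaced. I'll push gradually and watch the force.

step_arm:
  targets:
    - [-0.2, 0.03, 0, 0, 0]
    - [-0.2, 0.06, 0, 0, 0]
    - [-0.2, 0.09, 0, 0, 0]
    - [-0.2, 0.12, 0, 0, 0]
    - [-0.2, 0.15, 0, 0, 0]
    - [-0.2, 0.18, -0.002, 0, 0]
    - [-0.2, 0.21, -0.004, 0, 0]
    - [-0.2, 0.24, -0.006, 0, 0]
    - [-0.2, 0.27, -0.008, 0, 0]
    - [-0.2, 0.3, -0.008, 0, 0]
    - [-0.2, 0.33, -0.008, 0, 0]
    - [-0.2, 0.35, -0.008, 0, 0]
    - [-0.2, 0.36, -0.008, 0, 0]
    - [-0.2, 0.37, -0.008, 0, 0]
    - [-0.2, 0.38, -0.008, 0, 0]

```text
time_s: 3.45
position: [0.5303, 0.2489, 0.0282]
tcp_rot: [[-1.0, -0.029, -0.001], [-0.029, 1.0, -0.0], [0.001, -0.0, -1.0]]
force: [-1.4, -0.2, 0.7]
opening: 0.404
grasp_force: 0.8
```

step_arm:
  targets:
    - [-0.2, 0.006, 0, 0, 0]
    - [-0.2, 0.012, 0, 0, 0]

```text
time_s: 3.65
position: [0.5337, 0.249, 0.0282]
tcp_rot: [[-1.0, -0.029, -0.0], [-0.029, 1.0, -0.0], [0.0, -0.0, -1.0]]
force: [-1.3, 0.4, 0.5]
opening: 0.403
grasp_force: 0.7
```

step_arm:
  targets:
    - [-0.2, 0.004, 0, 0, 0]
    - [-0.2, 0.008, 0, 0, 0]

```text
time_s: 3.85
position: [0.5357, 0.2489, 0.0282]
tcp_rot: [[-1.0, -0.029, -0.0], [-0.029, 1.0, -0.0], [0.0, -0.0, -1.0]]
force: [-1.4, -0.4, 0.7]
opening: 0.396
grasp_force: 0.7
```

step_arm:
  targets:
    - [-0.2, 0.003, 0, 0, 0]
    - [-0.2, 0.006, 0, 0, 0]

```text
time_s: 4.05
position: [0.5372, 0.249, 0.0282]
tcp_rot: [[-1.0, -0.029, -0.0], [-0.029, 1.0, -0.0], [0.0, -0.0, -1.0]]
force: [-1.1, 0.6, -0.1]
opening: 0.397
grasp_force: 0.7
```

step_arm:
  targets:
    - [-0.2, 0.004, 0, 0, 0]
    - [-0.2, 0.006, 0, 0, 0]

```text
time_s: 4.25
position: [0.5389, 0.249, 0.0283]
tcp_rot: [[-1.0, -0.029, 0.0], [-0.029, 1.0, 0.0], [-0.0, 0.0, -1.0]]
force: [-1.0, -0.8, 0.1]
opening: 0.395
grasp_force: 0.6
```

step_arm:
  targets:
    - [-0.2, 0.004, 0, 0, 0]
    - [-0.2, 0.006, 0, 0, 0]

```text
time_s: 4.45
position: [0.5403, 0.249, 0.0282]
tcp_rot: [[-1.0, -0.029, 0.0], [-0.029, 1.0, 0.0], [-0.0, 0.0, -1.0]]
force: [-1.0, 0.7, 0.2]
opening: 0.399
grasp_force: 0.6
```

```bash
python3 - <<'E'
from h import *
s=read_state(); print(s['time_s'],s['position'],s['force'])
c=grab('side','s1'); cv2.imwrite('pics/s1c.png',cv2.resize(c['color'][165:275,215:325,::-1],None,fx=5.4,fy=5.4,interpolation=cv2.INTER_CUBIC))
E
```

```text
4.45 [0.54033299 0.24896749 0.02824574] [-0.9663114   0.73486609  0.15625226]
```

View pics/s1c.png

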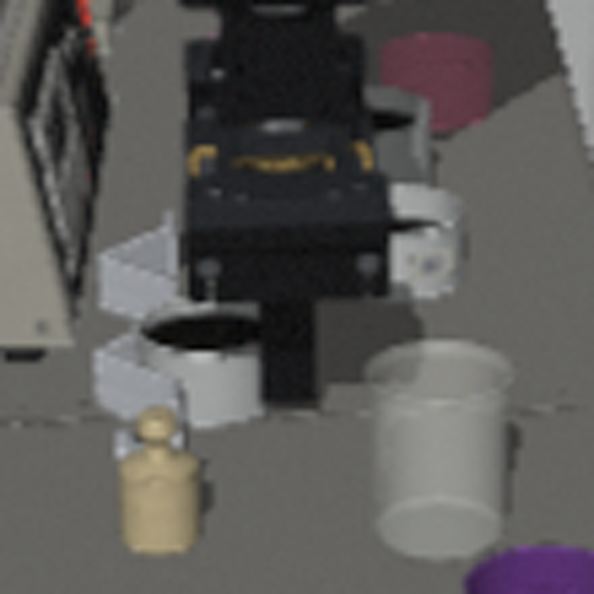

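The left tin is upright at crop (205,360), its front almost in the notch. Friction is about 1 N and there is no stop yet, so I'll continue.

step_arm:
  targets:
    - [-0.2, 0.004, 0, 0, 0]
    - [-0.2, 0.006, 0, 0, 0]

```text
time_s: 4.7
position: [0.5417, 0.249, 0.0282]
tcp_rot: [[-1.0, -0.029, -0.0], [-0.029, 1.0, -0.0], [0.0, -0.0, -1.0]]
force: [-1.3, 0.1, 1.0]
opening: 0.398
grasp_force: 0.9
```

step_arm:
  targets:
    - [-0.2, 0.004, 0, 0, 0]
    - [-0.2, 0.006, 0, 0, 0]

```text
time_s: 4.9
position: [0.542, 0.2489, 0.0281]
tcp_rot: [[-1.0, -0.029, -0.003], [-0.029, 1.0, -0.0], [0.003, -0.0, -1.0]]
force: [-4.0, 0.0, 2.5]
opening: 0.399
grasp_force: 2.0
```

step_arm:
  targets:
    - [-0.2, 0.004, 0, 0, 0]
    - [-0.2, 0.006, 0, 0, 0]

```text
time_s: 5.1
position: [0.5422, 0.2489, 0.0281]
tcp_rot: [[-1.0, -0.029, -0.005], [-0.029, 1.0, -0.001], [0.005, -0.001, -1.0]]
force: [-5.9, 1.4, 3.8]
opening: 0.398
grasp_force: 3.3
```

Contact: the TCP stalled at x=0.542 while the force rose. One firmer nudge, then back off, rise and move behind the right tin.

step_arm:
  targets:
    - [-0.2, 0.008, 0, 0, 0]
    - [-0.2, 0.012, 0, 0, 0]
    - [-0.2, 0.012, 0, 0, 0]

```text
time_s: 5.4
position: [0.5424, 0.2489, 0.0279]
tcp_rot: [[-1.0, -0.029, -0.011], [-0.029, 1.0, -0.001], [0.011, -0.001, -1.0]]
force: [-10.9, 2.2, 5.9]
opening: 0.4
grasp_force: 5.4
```

step_arm:
  targets:
    - [-0.2, -0.04, 0, 0, 0]
    - [-0.2, -0.12, 0, 0, 0]
    - [-0.2, -0.28, 0, 0, 0]
    - [-0.2, -0.3, 0, 0.2, 0]
    - [-0.2, -0.4, 0, 0.4, 0]
    - [-0.2, -0.48, -0.1, 0.4, 0]
    - [-0.2, -0.48, -0.3, 0.4, 0]
    - [-0.2, -0.48, -0.485, 0.4, 0]
    - [-0.2, -0.48, -0.485, 0.4, 0]
    - [-0.2, -0.48, -0.485, 0.4, 0]

```text
time_s: 6.4
position: [0.4293, 0.1267, 0.1287]
tcp_rot: [[-1.0, -0.025, 0.003], [-0.025, 1.0, 0.0], [-0.003, 0.0, -1.0]]
force: [-0.0, 0.5, -0.8]
opening: 0.402
grasp_force: 0.0
```

```bash
python3 - <<'E'
from h import *
s=read_state(); print(s['time_s'],s['position'],s['force'])
c=grab('side','s2'); t=grab('top','t2')
a=cv2.resize(c['color'][165:275,215:325,::-1],(400,400),interpolation=cv2.INTER_CUBIC)
b=cv2.resize(t['color'][165:265,200:300,::-1],(400,400),interpolation=cv2.INTER_CUBIC)
cv2.imwrite('pics/c2.png',np.hstack([a,b]))
g=cv2.cvtColor(t['color'],cv2.COLOR_RGB2GRAY)
n,_,st,ce=cv2.connectedComponentsWithStats((g<45).astype(np.uint8))
for i in range(1,n):
    if 150<st[i][4] and 230<ce[i][0]<380 and 170<ce[i][1]<260: print(ce[i],st[i],onplane(t,*ce[i],.030))
E
```

```text
6.4 [0.42926212 0.12673363 0.12866498] [-0.02374942  0.48992161 -0.84942313]
[248.94136808 192.50162866] [239 183  21  20 307] [0.5720619  0.25015694 0.03      ]
```

View pics/c2.png

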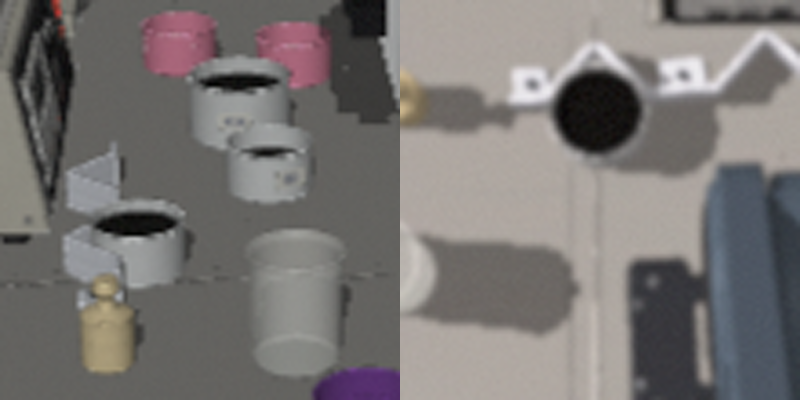

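The left tin sits in the notch touching both faces: its centre measures (0.572,0.250) and it took an 11 N stall. The right tin and the bystanders are unmoved. Next, descend behind the right tin and push it diagonally.

step_arm:
  targets:
    - [-0.2, -0.004, 0.012, -0.2, 0]
    - [-0.2, -0.004, 0.012, -0.33, 0]
    - [-0.2, -0.004, 0.012, -0.401, 0]
    - [-0.2, -0.004, 0.012, -0.401, 0]
    - [-0.2, -0.004, 0.012, -0.401, 0]

```text
time_s: 7.0
position: [0.4268, 0.1318, 0.0278]
tcp_rot: [[-1.0, -0.031, -0.0], [-0.031, 1.0, 0.0], [0.0, 0.0, -1.0]]
force: [-0.8, 0.1, 0.1]
opening: 0.4
grasp_force: 0.0
```

step_arm:
  targets:
    - [-0.2, 0.04, 0, 0, 0]
    - [-0.2, 0.08, 0, 0, 0]
    - [-0.2, 0.1, 0, 0, 0]
    - [-0.2, 0.12, 0, 0, 0]
    - [-0.2, 0.15, 0.007, 0, 0]
    - [-0.2, 0.18, 0.014, 0, 0]
    - [-0.2, 0.21, 0.021, 0, 0]
    - [-0.2, 0.24, 0.028, 0, 0]
    - [-0.2, 0.27, 0.035, 0, 0]
    - [-0.2, 0.3, 0.042, 0, 0]
    - [-0.2, 0.33, 0.049, 0, 0]
    - [-0.2, 0.36, 0.056, 0, 0]
    - [-0.2, 0.39, 0.063, 0, 0]
    - [-0.2, 0.41, 0.068, 0, 0]
    - [-0.2, 0.42, 0.071, 0, 0]

```text
time_s: 8.5
position: [0.5326, 0.1486, 0.028]
tcp_rot: [[-1.0, -0.029, 0.001], [-0.029, 1.0, 0.0], [-0.001, 0.0, -1.0]]
force: [-0.4, 0.1, -0.4]
opening: 0.396
grasp_force: 0.6
```

step_arm:
  targets:
    - [-0.2, 0.008, 0.002, 0, 0]
    - [-0.2, 0.016, 0.004, 0, 0]
    - [-0.2, 0.022, 0.004, 0, 0]
    - [-0.2, 0.028, 0.004, 0, 0]

```text
time_s: 8.9
position: [0.5386, 0.1495, 0.028]
tcp_rot: [[-1.0, -0.029, -0.0], [-0.029, 1.0, 0.0], [0.0, 0.0, -1.0]]
force: [-1.7, 0.3, 0.4]
opening: 0.398
grasp_force: 0.6
```

step_arm:
  targets:
    - [-0.2, 0.004, 0, 0, 0]
    - [-0.2, 0.008, 0, 0, 0]
    - [-0.2, 0.012, 0, 0, 0]

```text
time_s: 9.2
position: [0.5417, 0.1495, 0.028]
tcp_rot: [[-1.0, -0.029, -0.0], [-0.029, 1.0, -0.0], [0.0, 0.0, -1.0]]
force: [-0.9, -0.6, -0.3]
opening: 0.401
grasp_force: 0.6
```

step_arm:
  targets:
    - [-0.2, 0.004, 0, 0, 0]
    - [-0.2, 0.008, 0, 0, 0]
    - [-0.2, 0.01, 0, 0, 0]

```text
time_s: 9.5
position: [0.5443, 0.1495, 0.028]
tcp_rot: [[-1.0, -0.029, 0.0], [-0.029, 1.0, 0.0], [-0.0, 0.0, -1.0]]
force: [-1.9, 0.1, -0.3]
opening: 0.404
grasp_force: 0.6
```

step_arm:
  targets:
    - [-0.2, 0.004, 0, 0, 0]
    - [-0.2, 0.008, 0, 0, 0]

```text
time_s: 9.7
position: [0.5462, 0.1495, 0.028]
tcp_rot: [[-1.0, -0.029, -0.0], [-0.029, 1.0, -0.0], [0.0, 0.0, -1.0]]
force: [-1.9, -0.0, 1.1]
opening: 0.398
grasp_force: 0.6
```

step_arm:
  targets:
    - [-0.2, 0.004, 0, 0, 0]
    - [-0.2, 0.008, 0, 0, 0]

```text
time_s: 9.9
position: [0.5467, 0.1494, 0.0279]
tcp_rot: [[-1.0, -0.029, -0.003], [-0.029, 1.0, -0.0], [0.003, -0.0, -1.0]]
force: [-4.0, -0.7, 2.7]
opening: 0.398
grasp_force: 2.2
```

Stalled 4.7 mm further in than the left tin, which fits the strip's 2.8° yaw. Nudge, then retreat and rise well clear.

step_arm:
  targets:
    - [-0.2, 0.01, 0, 0, 0]
    - [-0.2, 0.018, 0, 0, 0]
    - [-0.2, 0.018, 0, 0, 0]

```text
time_s: 10.2
position: [0.5473, 0.1493, 0.0276]
tcp_rot: [[-1.0, -0.029, -0.012], [-0.029, 1.0, -0.001], [0.012, -0.0, -1.0]]
force: [-9.5, -1.0, 6.0]
opening: 0.401
grasp_force: 5.4
```

step_arm:
  targets:
    - [-0.2, -0.04, 0, 0, 0]
    - [-0.2, -0.12, 0, 0, 0]
    - [-0.2, -0.28, 0, 0, 0]
    - [-0.2, -0.36, 0, 0.2, 0]
    - [-0.2, -0.44, 0, 0.4, 0]
    - [-0.2, -0.44, -0.2, 0.6, 0]
    - [-0.2, -0.44, -0.4, 0.6, 0]
    - [-0.2, -0.44, -0.6, 0.6, 0]
    - [-0.2, -0.44, -0.8, 0.6, 0]
    - [-0.2, -0.44, -1, 0.6, 0]
    - [-0.2, -0.44, -1, 0.6, 0]
    - [-0.2, -0.44, -1, 0.6, 0]

```text
time_s: 11.4
position: [0.4446, -0.1043, 0.1786]
tcp_rot: [[-1.0, -0.024, 0.005], [-0.024, 1.0, -0.003], [-0.005, -0.003, -1.0]]
force: [-0.3, -0.2, -0.1]
opening: 0.397
grasp_force: 0.0
```

```bash
python3 - <<'E'
from h import *
s=read_state(); print(s['time_s'],s['position'],s['force'])
c=grab('side','s3'); t=grab('top','t3')
a=cv2.resize(c['color'][165:275,215:325,::-1],(400,400),interpolation=cv2.INTER_CUBIC)
b=cv2.resize(t['color'][165:265,220:320,::-1],(400,400),interpolation=cv2.INTER_CUBIC)
cv2.imwrite('pics/c3.png',np.hstack([a,b]))
g=cv2.cvtColor(t['color'],cv2.COLOR_RGB2GRAY)
n,_,st,ce=cv2.connectedComponentsWithStats((g<45).astype(np.uint8))
for i in range(1,n):
    if 150<st[i][4] and 230<ce[i][0]<380 and 170<ce[i][1]<260: print(ce[i],st[i],onplane(t,*ce[i],.030))
E
```

```text
11.4 [ 0.4446325  -0.10428583  0.17858502] [-0.25196546 -0.21587158 -0.05187767]
[292.22680412 189.99312715] [283 181  20  19 291] [0.5758992  0.15073126 0.03      ]
[248.94888179 192.51118211] [239 183  21  20 313] [0.57203907 0.25013982 0.03      ]
[346.60667904 218.50463822] [334 206  26  26 539] [0.50701082 0.02891673 0.03      ]
```

View pics/c3.png

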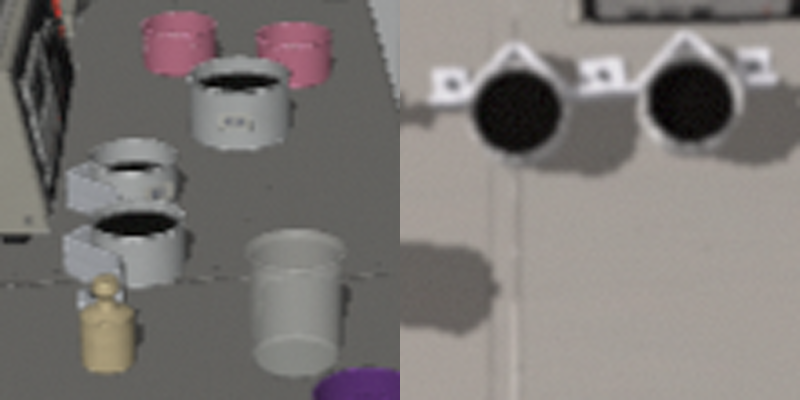

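Both tins are seated symmetrically in the notches at top crop (517,110) and (690,103). Their spacing is 99.5 mm against the expected 100, and the large tin, weight and beaker are unmoved. Handing in.

```bash
python3 -c "
from rig import *
print(hand_in())"
```

```text
the job is handed in; nothing more can be done
None
```

Both small tins were pushed home, one in each notch, with the large tin, weight and beaker left where they stood, and the job was handed in at about 11.5 s; no verdict came back from the judge.

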